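Mix the rubber pellets with the hand stirrer

TASK

Take the hand stirrer from its round white pad, lower its foot into the clear middle of the steel bowl and stir the rubber pellets two full rounds anticlockwise as seen from above, foot just off the bowl's floor, starting and ending at the side of the bowl farthest from the robot. Then dip the foot well into the aluminium crumb cup for a moment so that crumbs drop off there, and stand the stirrer back upright, wholly on its pad. Keep every pellet in the bowl, leave the cup standing where it is, and disturb nothing else.

Things in the scene. Friction and masses are not known exactly. Their poses are not given: they have to be found in the camera images.
- stirrer: The hand stirrer, 168 mm tall, 220 g, loose, standing upright on its pad. Foot: a round steel disc 36 mm in diameter, 6 mm thick, with two crossed upright plates on it, to 32 mm height; above them a 12 mm stem, then a round black handle 26 mm in diameter, 86 to 160 mm above the underside. Origin: centre of the foot's underside; z up the stem. Any grasp yaw will do.
- stirrer_foot (a point): Centre of the underside of the stirrer's foot (same point as the stirrer's origin).
- stirrer_grip (a point): A point on the stirrer's axis in its handle, 120 mm above the foot's underside: where to grip, from above.
- pad: Round white plastic pad, 112 mm in diameter, 8 mm thick, fixed to the table; the stirrer's place. Origin: centre of its underside, top face at z = 8 mm.
- bowl: Round steel bowl bolted down by three lugs (to 107 mm from its centre, 18 mm high). 72 mm high, outer radius 88 mm at the rim, 82 mm at the base; wall 4 mm: inner radius 78 mm at the flat floor. Origin: centre of the underside. Axes as the world's: +x is its far side from the robot, +y the left as the robot looks.
- bowl_floor (a point): Centre of the bowl's inner floor, 6 mm above the bowl's origin. Stirring with the foot 25 to 30 mm off this point lets pellets slip past it along the wall without jamming.
- crumb_cup: The crumb cup: plain round aluminium cup, open on top, 85 mm high, 92 mm across the rim, wall 4 mm, narrower towards the base; loose, 250 g, empty. Origin: centre of the underside; z up.
- crumb_cup_rim (a point): Centre of the crumb cup's mouth, at rim height (85 mm).
- ball0_center (a point): Centre of a black rubber ball, 28 mm in diameter, 15 g, in the bowl. The three balls start in the left half (+y) around the clear middle, about 42 mm from the centre.
- slug0: A black rubber slug: upright short cylinder, 26 mm in diameter, 24 mm high, 16 g, in the bowl. Origin: centre of its end face, below at the start. The three slugs start in the right half (-y) around the clear middle, about 42 mm from the centre.
- ball1_center (a point): Centre of a black rubber ball, 28 mm in diameter, 15 g, in the bowl. The three balls start in the left half (+y) around the clear middle, about 42 mm from the centre.
- slug1: A black rubber slug: upright short cylinder, 26 mm in diameter, 24 mm high, 16 g, in the bowl. Origin: centre of its end face, below at the start. The three slugs start in the right half (-y) around the clear middle, about 42 mm from the centre.
- ball2_center (a point): Centre of a black rubber ball, 28 mm in diameter, 15 g, in the bowl. The three balls start in the left half (+y) around the clear middle, about 42 mm from the centre.
- slug2: A black rubber slug: upright short cylinder, 26 mm in diameter, 24 mm high, 16 g, in the bowl. Origin: centre of its end face, below at the start. The three slugs start in the right half (-y) around the clear middle, about 42 mm from the centre.
- jar: Bystander: closed jar, 64 mm in diameter, 90 mm tall. Origin under its centre.
- weight: Bystander: steel test weight with a knob, 52 mm in diameter, 70 mm tall. Origin under its centre.
- tape: Bystander: cardboard ring (tape core) lying flat, 80 mm in diameter, 30 mm high. Origin under its centre.
- blank: Bystander: flat black rubber blank, 70 x 40 x 10 mm. Origin under its centre.
- spray: Bystander: white bottle with a blue cap, 60 mm in diameter, 170 mm tall. Origin under its centre.
There are look-alikes about, which are no part of the job. Several things have the shape of the bowl; the one meant has the colours described above.

How it is judged (in metres and radians):
On the way, in this order (a step that is already met when the one before it is completed fails the run):
1. round 1: the stirrer's foot is low in the bowl (under 16 mm above its floor), more than 15 mm from the bowl's centre on the far side and within 15 mm of that side's centre line (z of stirrer_foot in the frame of bowl_floor below 0.016 m and x of stirrer_foot in the frame of bowl between 0.015 and 0.06 m and y of stirrer_foot in the frame of bowl between -0.015 and 0.015 m), for 0.02 s.
2. round 1: the stirrer's foot is low in the bowl (under 16 mm above its floor), more than 15 mm from the bowl's centre on the left side and within 15 mm of that side's centre line (z of stirrer_foot in the frame of bowl_floor below 0.016 m and y of stirrer_foot in the frame of bowl between 0.015 and 0.06 m and x of stirrer_foot in the frame of bowl between -0.015 and 0.015 m), for 0.02 s.
3. round 1: the stirrer's foot is low in the bowl (under 16 mm above its floor), more than 15 mm from the bowl's centre on the near side and within 15 mm of that side's centre line (z of stirrer_foot in the frame of bowl_floor below 0.016 m and x of stirrer_foot in the frame of bowl between -0.06 and -0.015 m and y of stirrer_foot in the frame of bowl between -0.015 and 0.015 m), for 0.02 s.
4. round 1: the stirrer's foot is low in the bowl (under 16 mm above its floor), more than 15 mm from the bowl's centre on the right side and within 15 mm of that side's centre line (z of stirrer_foot in the frame of bowl_floor below 0.016 m and y of stirrer_foot in the frame of bowl between -0.06 and -0.015 m and x of stirrer_foot in the frame of bowl between -0.015 and 0.015 m), for 0.02 s.
5. round 2: the stirrer's foot is low in the bowl (under 16 mm above its floor), more than 15 mm from the bowl's centre on the far side and within 15 mm of that side's centre line (all of step 1), for 0.02 s.
6. round 2: the stirrer's foot is low in the bowl (under 16 mm above its floor), more than 15 mm from the bowl's centre on the left side and within 15 mm of that side's centre line (all of step 2), for 0.02 s.
7. round 2: the stirrer's foot is low in the bowl (under 16 mm above its floor), more than 15 mm from the bowl's centre on the near side and within 15 mm of that side's centre line (all of step 3), for 0.02 s.
8. round 2: the stirrer's foot is low in the bowl (under 16 mm above its floor), more than 15 mm from the bowl's centre on the right side and within 15 mm of that side's centre line (all of step 4), for 0.02 s.
9. round 2: the stirrer's foot is low in the bowl (under 16 mm above its floor), more than 15 mm from the bowl's centre on the far side and within 15 mm of that side's centre line (all of step 5), for 0.02 s.
10. the foot is dipped in the cup: its underside 25 mm or more below the cup's rim, upright, for 0.2 s (z of stirrer_foot in the frame of crumb_cup_rim below -0.025 m and horizontal distance between stirrer_foot and crumb_cup below 0.025 m and angle between crumb_cup's own z axis and vertical below 0.15 rad), for 0.2 s.
At the end, for the whole second after the job is handed in: Stirrer released, at rest, upright (0.1 rad), its foot on the pad within 30 mm of its centre; two or more balls and two or more slugs lie over 15 mm from where they began; all six are in the bowl; the cup is at rest, upright (0.1 rad), within 30 mm of where it was (horizontal distance between stirrer_foot and pad below 0.03 m and z of stirrer_foot in the frame of pad between 0.004 and 0.012 m and angle between each of stirrer, crumb_cup's own z axis and vertical below 0.1 rad and linear speed of each of stirrer, crumb_cup below 0.02 m/s and (distance of each of ball0_center, ball1_center from where it was at the start of the episode above 0.015 m or distance of each of ball0_center, ball2_center from where it was at the start of the episode above 0.015 m or distance of each of ball1_center, ball2_center from where it was at the start of the episode above 0.015 m) and (distance of each of slug0, slug1 from where it was at the start of the episode above 0.015 m or distance of each of slug0, slug2 from where it was at the start of the episode above 0.015 m or distance of each of slug1, slug2 from where it was at the start of the episode above 0.015 m) and horizontal distance between each of ball0_center, ball1_center, ball2_center, slug0, slug1, slug2 and bowl below 0.085 m and z of each of ball0_center, ball1_center, ball2_center, slug0, slug1, slug2 in the frame of bowl below 0.06 m and distance of crumb_cup from where it was at the start of the episode below 0.03 m and height (world z) of crumb_cup below 0.01 m); the robot touches nothing.
It fails at once if the jar is shifted by more than 40 mm (distance of jar from where it was at the start of the episode above 0.04 m).
It fails at once if the weight is shifted by more than 40 mm (distance of weight from where it was at the start of the episode above 0.04 m).
It fails at once if the tape is shifted by more than 40 mm (distance of tape from where it was at the start of the episode above 0.04 m).
It fails at once if the blank is shifted by more than 40 mm (distance of blank from where it was at the start of the episode above 0.04 m).
It fails at once if the spray is shifted by more than 40 mm (distance of spray from where it was at the start of the episode above 0.04 m).
It also fails if it takes over 67 s, if anything falls off the work surface, if the arm or the gripper's body presses on something with over 40 N, if the wrist force passes 120 N, or if a joint passes its speed limit or range.

ROBOT

A 6-joint arm with a two-finger parallel gripper is mounted at the origin on the work surface. World frame = base frame: x ahead of the robot, y to its left, z up, the work surface at z = 0. Lengths are in mm, angles in rad, forces in N, time in s.
With the tool pointing down it reaches from about 350 to 775 mm from the base axis. Payload 7.3 kg.
Tool frame: the origin (TCP) lies midway between the tips of the shut fingers; the grasp point (between the pads) lies 19 mm behind it; z points along the fingers, y is the line along which they close (so a half turn about z gives the same grasp; the last joint's range is limited). The gripper opens to 92 mm and grips with 3 to 60 N. Pads are 19 mm wide; open, the fingers measure 130 mm over their backs; the gripper's body (75 mm by 190 mm) begins 47 mm behind the grasp point.
Start: joints at [1.19, 0.342, 1.524, -0, 1.275, -0.146], TCP at [122.124, 510.618, 226.741] pointing down, gripper open.
Joint ranges: [-2.53, 2.53], [-0.77, 2.02], [0.04, 2.7], [-1, 4.14], [0.28, 2.66], [-3.11, 3.11]. Speed limits (rad/s): [2.57, 2.57, 3.14, 3.14, 3.14, 3.14].

INTERFACE

Orientations are given as [roll, pitch, yaw] about the fixed x, y, z axes, in that order (R = Rz(yaw) Ry(pitch) Rx(roll)).
In Python, from plant import bot gives the robot as it stands.
- The arm moves only by the tool servo_tool, never from a script. Its argument "deltas" is a list of rows, each a list of 2 entries, a list of its own where there are three numbers: the shift along the tool's x, y, z in m, then the turn, a rotation vector about the tool's x, y, z in degrees. A call has 1 to 20 rows; each row shifts and turns the commanded pose from where the row before left it, along the tool's axes as they then stand; what a row does not reach is not made up. A row lasts 1/8 s, in which the tool goes at most 62.5 mm and 10.7 degrees, less where a joint would pass 70% of its speed; a pose out of reach is approached as far as the arm can. A call with a gripper value outside its range is refused whole. "fingers" is the opening, from 0 (shut) to 1 (fully open), set as the call begins (left out, the last holds). The fingers move at their own pace and stop on an object; the grip force is fixed at half the most. Time passes only in rows, so rows that do not move let the fingers close. It gives the time, the measured TCP pose, the force, the opening and the grip force at its end, in the units of the state.
- bot.get_obs(): the state, without advancing time (a new reading comes with each control period).
- bot.capture(name): name is "scene" or "top" or "wrist"; returns the picture (384x512x3 uint8, red, green, blue); there is no depth.
- bot.camera_model(name): a dict with "mtx" (3x3 intrinsics, pixels), "xyz" and "rotation" of the camera in the world. Camera axes: x right, y down, z forward; pixel columns grow to the right and rows downward; lengths in mm; the calibration is good to about 2 mm. A picture is of the moment at which its call begins: read the wrist's pose just before it. camera_model takes no time and is no camera call; for the wrist camera it gives the pose at the moment of the call.
- bot.close_job(): hands the job in; it is judged then, once.
The state is a dict: "time": time; "joint_positions": joint angles; "dq": joint speeds; "tau": joint torques, N m; "tool_pos": TCP position; "tcp_rot": TCP orientation; "contact_force": force on the tool from outside, world axes, zero at the start; "moment": the same for the moment, N m; "grip_width": finger opening in mm; "finger_force": force on a finger pad.
Only numpy, scipy, OpenCV 4.12 (cv2) and the standard library are available. Lean on these libraries where they do the work, as an engineer would, in place of code of your own. Each camera call takes 0.05 s, during which the arm holds its last target. There are 200 camera calls.

## Working session

There is one attempt and no reset: what is moved stays moved. The work goes in short steps, Python scripts to look and compute and a tool call to move; the robot and the scene stay as the last step left them, time stands still between calls to the robot, and variables do not carry over. Pictures are saved under pics/ and viewed, at most 14 in all, crops included, and the job is handed in when it is done.

Besides the shell and the picture viewer there is one more tool, called after "Request:" as name(argument=value, ...), one argument or row to a line, values as JSON. servo_tool: Moves the arm, as the interface text tells. Its arguments: {"type":"object","properties":{"deltas":{"type":"array"},"fingers":{"type":"number"}},"required":["deltas"]}

```bash
mkdir -p pics
cat > h.py <<'E'
from plant import bot
import numpy as np, cv2
def cam(n):
    m=bot.camera_model(n); return np.array(m["mtx"]),np.array(m["xyz"],float),np.array(m["rotation"],float)
def ray(n,uv,c=None):
    K,p,R=c or cam(n); d=R@np.linalg.inv(K)@np.array([uv[0],uv[1],1.]); return p,d/np.linalg.norm(d)
def plane(n,uv,z,c=None):
    p,d=ray(n,uv,c); return p+d*(z-p[2])/d[2]
def proj(n,X,c=None):
    K,p,R=c or cam(n); q=K@(R.T@(np.array(X,float)-p)); return q[:2]/q[2]
def meet(r1,r2):
    (p,d),(q,e)=r1,r2; s,t=np.linalg.lstsq(np.c_[d,-e],q-p,rcond=None)[0]; a=p+s*d;b=q+t*e; return (a+b)/2,np.linalg.norm(a-b)
def save(n,f):
    im=bot.capture(n); cv2.imwrite(f"pics/{f}.png",im[:,:,::-1]); return im
E
python3 - <<'E'
from h import *
a=save("top","top0");b=save("scene","scene0")
cv2.imwrite("pics/w0.png",bot.capture("wrist")[:,:,::-1])
o=bot.get_obs();print(o)
for n in("top","scene","wrist"):print(n,cam(n))
E
```

```text
{'time': 0.15, 'joint_positions': array([ 1.19000323e+00,  3.42555345e-01,  1.52476968e+00, -4.20947478e-06,
        1.27543176e+00, -1.45999504e-01]), 'dq': array([-0.0018608 , -0.00095798, -0.003488  ,  0.00119327, -0.00054638,
       -0.00081537]), 'tau': array([ 1.74878511e-03, -4.31471586e+01, -2.44350922e+01,  7.17872428e-02,
        5.36973740e-02, -4.66649874e-05]), 'tool_pos': array([122.00277974, 510.31602546, 226.21817421]), 'tcp_rot': array([-3.14044032e+00, -1.65377037e-04,  2.90680019e+00]), 'contact_force': array([-0.24234175,  0.74997821, -0.20510792]), 'moment': array([ 0.00445329,  0.01807797, -0.02745016]), 'finger_force': 0.0, 'grip_width': 91.90227356751315}
top (array([[456.41735396,   0.        , 258.25637852],
       [  0.        , 456.41735396, 194.45718346],
       [  0.        ,   0.        ,   1.        ]]), array([ 242.8735617 ,   99.52673891, 1510.31704753]), array([-2.95593245e+00,  2.54955682e-03, -1.54702681e+00]))
scene (array([[398.70401287,   0.        , 248.59123602],
       [  0.        , 398.70401287, 194.78362179],
       [  0.        ,   0.        ,   1.        ]]), array([ 901.84337944, -592.46402561,  653.18501548]), array([-2.2075484 , -0.01684966,  0.54218844]))
wrist (array([[266.28486635,   0.        , 254.46483294],
       [  0.        , 266.28486635, 193.48301671],
       [  0.        ,   0.        ,   1.        ]]), array([ 40.02490002, 529.5713949 , 384.34590554]), array([2.82964510e+00, 7.75623888e-04, 1.33611282e+00]))
```

View pics/top0.png

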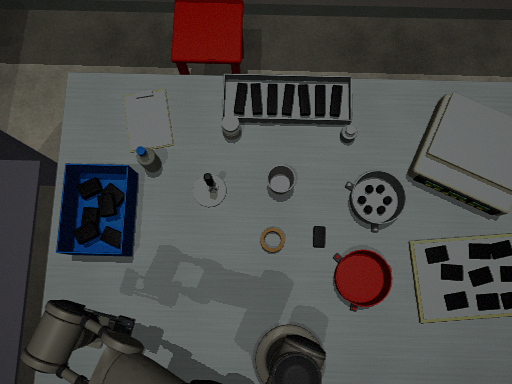

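View pics/scene0.png

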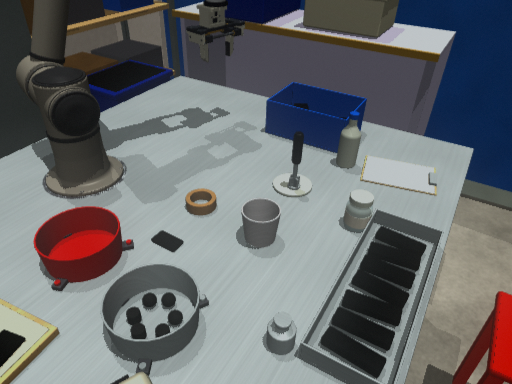

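The pictures show the stirrer on its white pad at top (210,190) / scene (293,184), and the cup at top (281,180) / scene (261,222). There are two bowl-shaped things: the steel one at top (377,200) / scene (152,310), holding six black pellets, and an empty red one at top (363,278) / scene (80,243). The steel one fits, since it is steel-coloured and holds the pellets. I'll confirm it in a crop while measuring.

Run:
```python
s=open('h.py').read()
s=s.replace('np.array(m["rotation"],float)','Rot.from_euler("xyz",m["rotation"]).as_matrix()').replace('import numpy','from scipy.spatial.transform import Rotation as Rot\nimport numpy')
open('h.py','w').write(s)
from h import *
print("base in top",proj("top",[0,0,0]),"scene",proj("scene",[0,0,0]), "tcp",proj("scene",[122,510,226]))
for n,uv in dict(pad=(210,190),cup=(281,180),bowl=(377,200)).items(): print(n,plane("top",uv,0))
print("scene",[plane("scene",uv,0).round() for uv in((293,184),(261,240),(152,340))])
t=cv2.imread("pics/top0.png");s=cv2.imread("pics/scene0.png")
a=cv2.resize(t[150:250,180:420],None,fx=3.2,fy=3.2,interpolation=cv2.INTER_CUBIC)
b=cv2.resize(s[130:370,90:330],(266*1,266),interpolation=cv2.INTER_CUBIC)
c=np.zeros((590,768,3),np.uint8);c[:320]=a;c[322:588,:266]=b
c[322:588,270:270+266]=cv2.resize(s[120:210,250:340],(266,266),interpolation=cv2.INTER_CUBIC)
cv2.imwrite("pics/crop.png",c)
```

```text
base in top [289.20829169 359.31252977] scene [ 85.21680726 174.37926777] tcp [216.86384961  57.87728427]
pad [537.88108149 273.25830651   0.        ]
cup [577.97283485  34.2983355    0.        ]
bowl [ 516.73155134 -288.84950691    0.        ]
scene [array([536., 283.,   0.]), array([574.,  30.,   0.]), array([ 537., -310.,    0.])]
```

View pics/crop.png

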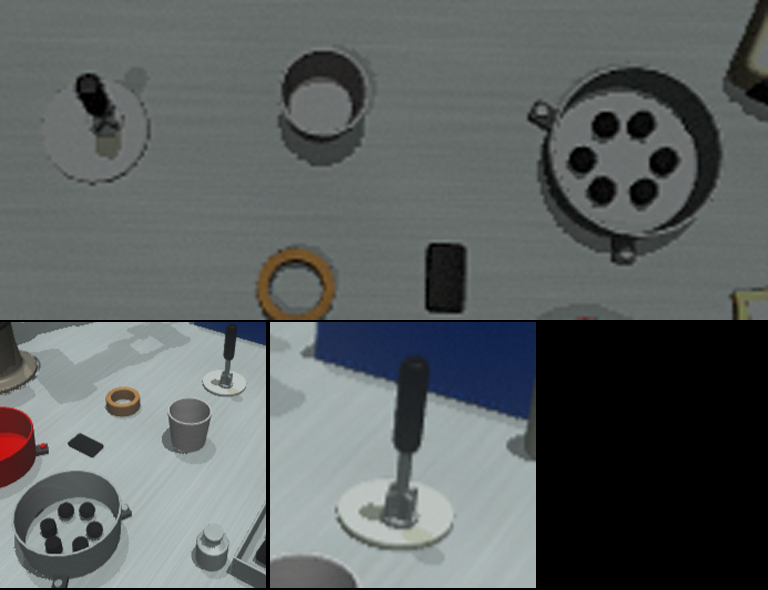

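The crop confirms the steel bowl: it is grey, has lugs and holds six black pellets. The red bowl is empty. The stirrer's foot stands off-centre on the pad. Next I'll square the tool to the world (yaw π) and look at the stirrer with the wrist camera.

Request:
servo_tool(
  deltas=[
    [[0,0,0],[0,0,-6.725]],
    [[0,0,0],[0,0,-6.725]],
    [[-0.026,-0.015,0],[0,0,0]],
    [[-0.026,-0.015,0],[0,0,0]],
    [[-0.026,-0.015,0],[0,0,0]],
    [[-0.026,-0.015,0],[0,0,0]],
    [[-0.026,-0.015,0],[0,0,0]],
    [[-0.026,-0.015,0],[0,0,0]],
    [[-0.026,-0.015,0],[0,0,0]],
    [[-0.026,-0.015,0],[0,0,0]],
    [[-0.026,-0.015,0],[0,0,0]],
    [[-0.026,-0.015,0],[0,0,0]],
    [[-0.026,-0.015,0],[0,0,0]],
    [[-0.026,-0.015,0],[0,0,0]],
    [[0,0,0],[0,0,0]],
    [[0,0,0],[0,0,0]],
  ],
)

```text
time: 2.15
tool_pos: [433.5, 330.7, 226.4]
tcp_rot: [-3.142, -0.001, 3.141]
contact_force: [-0.2, -0.0, -0.6]
grip_width: 91.7
finger_force: 0.0
```

Run:
```python
from h import *
o=bot.get_obs();print(o["tool_pos"],o["tcp_rot"],o["time"])
c=cam("wrist");save("wrist","wA");print(c)
np.save("cA.npy",np.array(c,dtype=object),allow_pickle=True)
print(proj("wrist",[538,275,8]),proj("wrist",[578,34,85]))
```

```text
[433.52883857 330.71055273 226.43516889] [-3.14151876e+00 -9.87708256e-04  3.14136768e+00] 2.15
(array([[266.28486635,   0.        , 254.46483294],
       [  0.        , 266.28486635, 193.48301671],
       [  0.        ,   0.        ,   1.        ]]), array([349.32661807, 330.31373604, 384.63358059]), array([[ 1.17214101e-04,  9.51963897e-01,  3.06210263e-01],
       [ 9.99999884e-01, -2.54626922e-04,  4.08809125e-04],
       [ 4.67140904e-04,  3.06210180e-01, -9.51963816e-01]]))Traceback (most recent call last):
  File "<stdin>", line 4, in <module>
ValueError: could not broadcast input array from shape (3,3) into shape (3,)
```

View pics/wA.png

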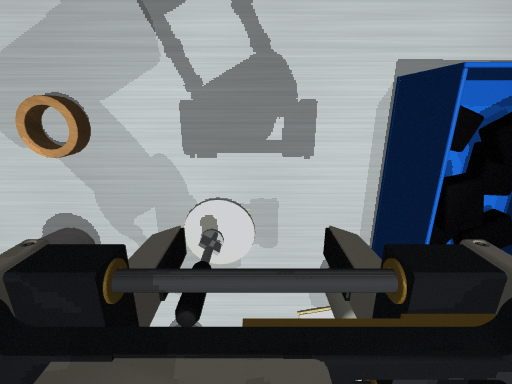

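The wrist picture shows the pad at (220,232), the foot near (210,243) and the handle end at (190,312), partly behind the gripper. I'll move on so the pad lies clear of the fingers.

Request:
servo_tool(
  deltas=[
    [[-0.021,-0.009,0],[0,0,0]],
    [[-0.021,-0.009,0],[0,0,0]],
    [[-0.021,-0.009,0],[0,0,0]],
    [[-0.021,-0.009,0],[0,0,0]],
    [[-0.021,-0.009,0],[0,0,0]],
    [[-0.021,-0.009,0],[0,0,0]],
    [[0,0,0],[0,0,0]],
    [[0,0,0],[0,0,0]],
  ],
)

```text
time: 3.2
tool_pos: [560.0, 276.4, 226.4]
tcp_rot: [3.142, -0.001, 3.141]
contact_force: [-0.6, -0.4, -0.1]
grip_width: 91.7
finger_force: 0.0
```

```bash
cat >> h.py <<'E'
import pickle
def wsave(f):
    c=cam("wrist"); im=save("wrist",f); pickle.dump(c,open(f"pics/{f}.pkl","wb")); return im,c
E
python3 - <<'E'
from h import *
o=bot.get_obs();print(o["tool_pos"],o["time"])
wsave("wB")
K,_,R=cam("wrist")
p=np.array([349.32661807, 330.31373604, 384.63358059]);RA=np.array([[1.17214101e-04,9.51963897e-01,3.06210263e-01],[9.99999884e-01,-2.54626922e-04,4.08809125e-04],[4.67140904e-04,3.06210180e-01,-9.51963816e-01]])
pickle.dump((K,p,RA),open("pics/wA.pkl","wb"))
E
```

```text
[559.98423329 276.41540009 226.43683191] 3.2
```

View pics/wB.png

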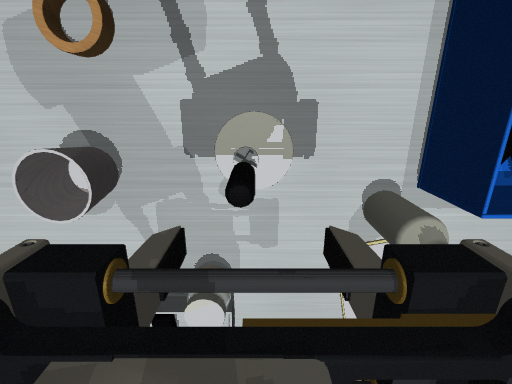

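Picture B shows the pad disc centred near (254,150), half in shadow, and the handle from (246,158) to (240,193). The cup is at (54,185) and the spray bottle at (400,215). Now I'll triangulate.

```bash
cat >> h.py <<'E'
def load(f):
    im=cv2.imread(f"pics/{f}.png"); return im
def blob(m,uv):
    n,l,st,ce=cv2.connectedComponentsWithStats(m.astype(np.uint8)); 
    i=min([k for k in range(1,n) if st[k,4]>25],key=lambda k:np.hypot(*(ce[k]-uv))); return l==i,ce[i],st[i]
def ell(m):
    c=max(cv2.findContours(m.astype(np.uint8),0,1)[0],key=len); c=cv2.convexHull(c); return cv2.fitEllipse(c)
E
python3 - <<'E'
from h import *
C={n:cam(n) for n in("top","scene")}
for n in("wA","wB"):C[n]=pickle.load(open(f"pics/{n}.pkl","rb"))
I=dict(top=load("top0"),scene=load("scene0"),wA=load("wA"),wB=load("wB"))
H={}
for n,g,t in(("top",(209,180),45),("scene",(297,148),60),("wB",(240,185),40)):
    m,c,s=blob(I[n].max(2)<t,g); H[n]=c; print(n,"handle",c.round(1),s)
for a,b in(("top","scene"),("wB","scene"),("wB","top")):
    print(a,b,meet(ray(0,H[a],C[a]),ray(0,H[b],C[b])))
for n,pts in dict(wA=[(240,220),(255,232),(262,232),(270,225),(300,220)],wB=[(254,120),(228,140),(280,140),(280,165),(210,120),(300,170)],scene=[(280,184),(305,186),(270,190),(315,170)],top=[(200,195),(220,195),(240,195)]).items():
    print(n,[I[n][v,u].tolist() for u,v in pts])
E
```

```text
top handle [209.2 180.6] [204 173  13  19 114]
scene handle [297.4 146.9] [292 131  12  34 297]
wB handle [240.9 185. ] [ 226  162   29   45 1047]
top scene (array([543.62790907, 263.00894906, 132.91941717]), np.float64(4.966215292874605))
wB scene (array([546.94670095, 262.6829996 , 134.74537633]), np.float64(1.139234743529295))
wB top (array([542.82965797, 262.10975375, 140.26239801]), np.float64(6.3185032565913435))
wA [[212, 209, 207], [139, 138, 135], [167, 165, 161], [164, 164, 158], [197, 195, 189]]
wB [[136, 148, 146], [133, 145, 143], [197, 194, 191], [197, 194, 192], [113, 112, 108], [183, 181, 175]]
scene [[122, 132, 127], [189, 193, 187], [176, 177, 165], [171, 171, 161]]
top [[112, 112, 110], [110, 112, 108], [105, 108, 102]]
```

Run:
```python
from h import *
C={n:cam(n) for n in("top","scene")}
for n in("wA","wB"):C[n]=pickle.load(open(f"pics/{n}.pkl","rb"))
I=dict(top=load("top0"),scene=load("scene0"),wA=load("wA"),wB=load("wB"))
E={}
for n,g,r,ts in(("wA",(230,222),45,(202,206,210)),("scene",(300,186),30,(180,184,187)),("top",(205,193),25,(108,111,114))):
    for t in ts:
        im=I[n].min(2) if n!="top" else cv2.GaussianBlur(I[n],(3,3),0).min(2)
        m=np.zeros(im.shape,bool); u,v=g; m[v-r:v+r,u-r:u+r]=im[v-r:v+r,u-r:u+r]>t-3
        m=cv2.morphologyEx(m.astype(np.uint8),cv2.MORPH_OPEN,np.ones((3,3)))
        b,c,s=blob(m,g); e=ell(b)
        P=plane(0,e[0],8,C[n]); print(n,t,s,[np.round(x,1) for x in e],P.round(1))
        E[n]=e[0]
# check: projected size of the 112 mm disc
for n in("wA","wB","scene","top"):
    a=np.arange(0,6.28,.1);q=np.array([proj(0,[541+56*np.cos(t),272+56*np.sin(t),8],C[n]) for t in a],np.float32);e=cv2.fitEllipse(q);print(n,"expected",np.round(e[0],1),np.round(e[1],1))
# shaded pad in B: tint
d=I["wB"].astype(int);m=np.zeros(d.shape[:2],bool);m[95:205,200:310]=((d[:,:,1]-d[:,:,0]>6)&(d.max(2)>100))[95:205,200:310]
b,c,s=blob(cv2.morphologyEx(m.astype(np.uint8),cv2.MORPH_OPEN,np.ones((3,3))),(250,140));print("wB shaded part",s,c)
```

```text
wA 202 [ 185  200   69   64 2673] [array([219. , 231.6]), array([62.9, 70.2]), np.float64(103.2)] [532.8 275.2   8. ]
wA 206 [ 185  200   69   63 2536] [array([219.4, 230.9]), array([61. , 69.9]), np.float64(109.3)] [531.6 275.9   8. ]Traceback (most recent call last):
  File "<stdin>", line 11, in <module>
  File "h.py", line 23, in blob
    i=min([k for k in range(1,n) if st[k,4]>25],key=lambda k:np.hypot(*(ce[k]-uv))); return l==i,ce[i],st[i]
ValueError: min() iterable argument is empty
```

Run:
```python
from h import *
C={n:cam(n) for n in("top","scene")}
for n in("wA","wB"):C[n]=pickle.load(open(f"pics/{n}.pkl","rb"))
for n in("wA","wB","scene","top"):
    a=np.arange(0,6.28,.1);q=np.array([proj(0,[534,274,]+[8],C[n])*0+proj(0,[534+56*np.cos(t),274+56*np.sin(t),8],C[n]) for t in a],np.float32);e=cv2.fitEllipse(q);print(n,"expected",np.round(e[0],1),np.round(e[1],1))
I=dict(scene=load("scene0"),top=load("top0"),wB=load("wB"))
for n,g,r,lo in(("scene",(300,186),32,179),("top",(205,193),25,105)):
    im=cv2.GaussianBlur(I[n],(3,3),0).min(2);u,v=g
    for t in(lo,lo+3,lo+6):
        m=np.zeros(im.shape,np.uint8);m[v-r:v+r,u-r:u+r]=im[v-r:v+r,u-r:u+r]>t
        b,c,s=blob(m,g);e=ell(b);print(n,t,s,[np.round(x,1) for x in e],plane(0,e[0],8,C[n]).round(1))
d=I["wB"].astype(int);m=np.zeros(d.shape[:2],np.uint8);m[95:205,200:310]=(((d[:,:,1]-d[:,:,0]>6)&(d.max(2)>100))|(d.min(2)>200))[95:205,200:310]
b,c,s=blob(cv2.morphologyEx(m,cv2.MORPH_OPEN,np.ones((3,3))),(250,140));e=ell(b);print("wB",s,[np.round(x,1) for x in e],plane(0,e[0],8,C["wB"]))
```

```text
wA expected [218.2 230.9] [65.  72.3]
wB expected [252.9 149.2] [79.3 79.5]
scene expected [291.2 183.4] [22.3 39.6]
top expected [209.5 190.8] [32.6 33.5]
scene 179 [301 176  10  16 124] [array([303.9, 183.5]), array([12. , 15.9]), np.float64(148.6)] [565.8 291.2   8. ]
scene 182 [301 176  10  16 116] [array([303.4, 183.3]), array([12.2, 15.6]), np.float64(143.3)] [564.3 291.1   8. ]
scene 185 [301 177  10  14 103] [array([304.9, 183.8]), array([ 9.5, 13.9]), np.float64(163.4)] [568.9 291.4   8. ]
top 105 [193 175  32  31 474] [array([208.6, 189.7]), array([30.3, 31.4]), np.float64(74.7)] [537.1 276.9   8. ]
top 108 [194 176  30  29 321] [array([208.8, 190. ]), array([28.8, 29.9]), np.float64(52.3)] [536.4 276.3   8. ]Traceback (most recent call last):
  File "<stdin>", line 11, in <module>
  File "h.py", line 23, in blob
    i=min([k for k in range(1,n) if st[k,4]>25],key=lambda k:np.hypot(*(ce[k]-uv))); return l==i,ce[i],st[i]
ValueError: min() iterable argument is empty
```

Run:
```python
from h import *
A,B=[pickle.load(open(f"pics/{n}.pkl","rb")) for n in("wA","wB")]
print("pad A/B",meet(ray(0,(219,231.6),A),ray(0,(254,150),B)))
print("foot A",plane(0,(210.5,242),14,A),"B",plane(0,(246,156),14,B))
print("handle expected top end B",proj(0,[546,262.5,168],B),"A",proj(0,[546,262.5,168],A), "foot A",proj(0,[546,262.5,11],A))
```

```text
pad A/B (array([532.2989297 , 275.49168532,   9.15000826]), np.float64(0.19265411506010224))
foot A [547.67545473 262.18656839  14.        ] B [539.97808021 264.38882828  14.        ]
handle expected top end B [238.51988957 194.06022948] A [186.60816335 314.32814074] foot A [210.94735175 240.11717946]
```

Request:
servo_tool(
  deltas=[
    [[0.007,-0.007,0],[0,0,0]],
    [[0.007,-0.007,0],[0,0,0]],
    [[0,0,0],[0,0,0]],
    [[0,0,0],[0,0,0]],
  ],
)

```text
time: 3.75
tool_pos: [546.1, 262.6, 227.0]
tcp_rot: [3.141, 0.001, 3.142]
contact_force: [-0.8, 0.3, -0.1]
grip_width: 91.9
finger_force: 0.0
```

Run:
```python
from h import *
im,c=wsave("wC")
I=cv2.imread("pics/wC.png")
m,ce,s=blob(I.max(2)<40,proj(0,[546,262.5,140],c));print(ce,s,bot.get_obs()["tool_pos"])
S=cam("scene")
print(meet(ray(0,ce,c),ray(0,(297.4,146.9),S)))
```

```text
[255.46282528 198.32063197] [ 242  174   29   48 1076] [546.17840202 262.69733241 226.93137285]
(array([547.06691883, 262.99441909, 134.62429795]), np.float64(1.4710066828446937))
```

The checks agree. The pad top measures 9 mm (8 stated), and the handle axis is at (546.5, 263), under the TCP. Descend and grip.

Request:
servo_tool(
  deltas=[
    [[0,0,0.024],[0,0,0]],
    [[0,0,0.024],[0,0,0]],
    [[0,0,0.024],[0,0,0]],
    [[0,0,0.024],[0,0,0]],
    [[0,0,0.021],[0,0,0]],
    [[0,0,0],[0,0,0]],
    [[0,0,0],[0,0,0]],
  ],
)

```text
time: 4.68
tool_pos: [546.7, 262.9, 110.5]
tcp_rot: [3.141, 0.001, -3.142]
contact_force: [-0.1, -0.3, 0.1]
grip_width: 91.7
finger_force: 0.0
```

Request:
servo_tool(
  deltas=[
    [[0,0,0],[0,0,0]],
    [[0,0,0],[0,0,0]],
    [[0,0,0],[0,0,0]],
    [[0,0,0],[0,0,0]],
    [[0,0,0],[0,0,0]],
    [[0,0,0],[0,0,0]],
    [[0,0,0],[0,0,0]],
    [[0,0,0],[0,0,0]],
  ],
  fingers=0,
)

```text
time: 5.68
tool_pos: [546.1, 262.7, 109.6]
tcp_rot: [3.141, -0.0, 3.142]
contact_force: [0.3, 0.2, -0.3]
grip_width: 25.3
finger_force: 30.0
```

Run:
```python
from h import *
S=cam("scene");T=cam("top");s=save("scene","s1");t=save("top","t1")
o=bot.get_obs();print(o["time"],o["tool_pos"],o["grip_width"],o["finger_force"])
s=load("scene0");t=load("top0")
# bowl: pellets and rims, cup rim/interior
def pel(im,g,r,th):
    m=np.zeros(im.shape[:2],np.uint8);u,v=g;m[v-r:v+r,u-r:u+r]=im.max(2)[v-r:v+r,u-r:u+r]<th
    n,l,st,ce=cv2.connectedComponentsWithStats(m);return [(ce[k].round(1).tolist(),int(st[k,4])) for k in range(1,n) if st[k,4]>15]
print(pel(t,(375,200),22,40));print(pel(s,(152,315),40,45))
for n,im,g in(("top",t,(375,200)),("scene",s,(152,315))): print(n,im[g[1],g[0]],[im[g[1],g[0]+k].tolist() for k in range(0,60,4)])
print("cup top",[t[176,281+k].tolist() for k in range(-18,19,2)])
```

```text
5.775 [546.10215752 262.67254035 109.68179796] 25.54795643299047 29.97048418968916
[([391.8, 182.4], 95), ([368.6, 188.6], 50), ([379.6, 188.6], 53), ([361.4, 199.5], 51), ([386.9, 200.0], 57), ([367.6, 209.2], 53), ([358.5, 215.4], 60), ([380.5, 209.6], 55), ([392.4, 216.4], 35)]
[([149.1, 300.1], 143), ([168.1, 300.0], 130), ([135.9, 323.6], 383), ([174.9, 317.5], 149), ([161.8, 329.9], 125)]
top [112 112 107] [[112, 112, 107], [110, 111, 107], [0, 0, 0], [13, 16, 13], [26, 27, 24], [112, 112, 108], [29, 30, 27], [26, 28, 25], [102, 106, 100], [101, 104, 96], [99, 103, 96], [104, 105, 99], [103, 104, 97], [103, 105, 99], [102, 104, 99]]
scene [171 173 161] [[171, 173, 161], [171, 172, 161], [168, 169, 158], [171, 171, 159], [63, 63, 59], [41, 42, 40], [44, 44, 42], [40, 39, 38], [173, 173, 162], [172, 172, 161], [129, 129, 121], [62, 62, 57], [153, 155, 144], [176, 176, 165], [180, 180, 169]]
cup top [[105, 108, 99], [102, 105, 98], [103, 104, 101], [29, 28, 31], [33, 31, 31], [57, 55, 58], [76, 79, 80], [117, 118, 113], [114, 115, 111], [117, 118, 113], [117, 116, 113], [73, 74, 75], [31, 31, 34], [37, 37, 38], [36, 36, 38], [59, 59, 59], [101, 101, 98], [96, 97, 93], [109, 111, 103]]
```

The grip holds at 25.5 mm and 30 N. Lift, then carry toward the cup for two wrist views.

Request:
servo_tool(
  deltas=[
    [[0,0,-0.015],[0,0,0]],
    [[0,0,-0.022],[0,0,0]],
    [[0,0,-0.022],[0,0,0]],
    [[0,0,-0.022],[0,0,0]],
    [[0,0,-0.022],[0,0,0]],
    [[0,0,-0.022],[0,0,0]],
    [[-0.008,-0.0225,0],[0,0,0]],
    [[-0.008,-0.0225,0],[0,0,0]],
    [[-0.008,-0.0225,0],[0,0,0]],
    [[-0.008,-0.0225,0],[0,0,0]],
    [[-0.008,-0.0225,0],[0,0,0]],
    [[-0.008,-0.0225,0],[0,0,0]],
    [[-0.006,-0.0225,0],[0,0,0]],
    [[0,0,0],[0,0,0]],
    [[0,0,0],[0,0,0]],
    [[0,0,0],[0,0,0]],
  ],
)

```text
time: 7.78
tool_pos: [599.8, 106.0, 235.0]
tcp_rot: [3.141, 0.0, -3.141]
contact_force: [0.4, 1.0, -2.2]
grip_width: 25.6
finger_force: 30.0
```

Run:
```python
from h import *
print(bot.get_obs()["tool_pos"]);wsave("wD")
```

```text
[599.83665333 105.9717457  234.97623514]
```

Request:
servo_tool(
  deltas=[
    [[0,-0.025,0],[0,0,0]],
    [[0,-0.025,0],[0,0,0]],
    [[0,-0.025,0],[0,0,0]],
    [[0,-0.025,0],[0,0,0]],
    [[0,-0.025,0],[0,0,0]],
    [[0,-0.015,0],[0,0,0]],
    [[0,0,0],[0,0,0]],
    [[0,0,0],[0,0,0]],
    [[0,0,0],[0,0,0]],
  ],
)

```text
time: 8.95
tool_pos: [600.1, -33.9, 234.8]
tcp_rot: [3.141, 0.0, -3.141]
contact_force: [0.0, -0.2, -1.4]
grip_width: 25.5
finger_force: 30.0
```

Run:
```python
from h import *
print(bot.get_obs()["tool_pos"]);wsave("wE")
cv2.imwrite("pics/DE.png",cv2.resize(np.hstack([load("wD")[:330],load("wE")[:330]]),(800,258)))
```

```text
[600.12919611 -33.92608462 234.75474507]
```

Request:
servo_tool(
  deltas=[
    [[0,-0.025,0],[0,0,0]],
    [[0,-0.025,0],[0,0,0]],
    [[0,-0.025,0],[0,0,0]],
    [[0,-0.025,0],[0,0,0]],
    [[0,-0.025,0],[0,0,0]],
    [[0,-0.025,0],[0,0,0]],
    [[0,-0.025,0],[0,0,0]],
    [[0,-0.02,0],[0,0,0]],
    [[0,0,0],[0,0,0]],
    [[0,0,0],[0,0,0]],
    [[0,0,0],[0,0,0]],
  ],
)

```text
time: 10.38
tool_pos: [600.3, -229.0, 234.8]
tcp_rot: [3.141, 0.0, -3.141]
contact_force: [0.3, -0.1, -2.9]
grip_width: 25.4
finger_force: 30.0
```

Run:
```python
from h import *
print(bot.get_obs()["tool_pos"]);wsave("wF")
```

```text
[ 600.25190402 -229.01950883  234.81889451]
```

Request:
servo_tool(
  deltas=[
    [[0,-0.025,0],[0,0,0]],
    [[0,-0.025,0],[0,0,0]],
    [[0,-0.025,0],[0,0,0]],
    [[0,-0.025,0],[0,0,0]],
    [[0,0,0],[0,0,0]],
    [[0,0,0],[0,0,0]],
    [[0,0,0],[0,0,0]],
  ],
)

```text
time: 11.3
tool_pos: [600.2, -329.4, 234.8]
tcp_rot: [3.141, 0.0, -3.141]
contact_force: [0.3, 0.2, -2.4]
grip_width: 25.3
finger_force: 30.0
```

Run:
```python
from h import *
print(bot.get_obs()["tool_pos"],bot.get_obs()["time"]);wsave("wG")
a=np.hstack([load("wD")[:300],load("wE")[:300]]);b=np.hstack([load("wF")[:300],load("wG")[:300]])
cv2.imwrite("pics/DG.png",cv2.resize(np.vstack([a,b]),(800,469),interpolation=cv2.INTER_AREA))
```

```text
[ 600.15995713 -329.43635413  234.7985331 ] 11.3
```

View pics/DG.png

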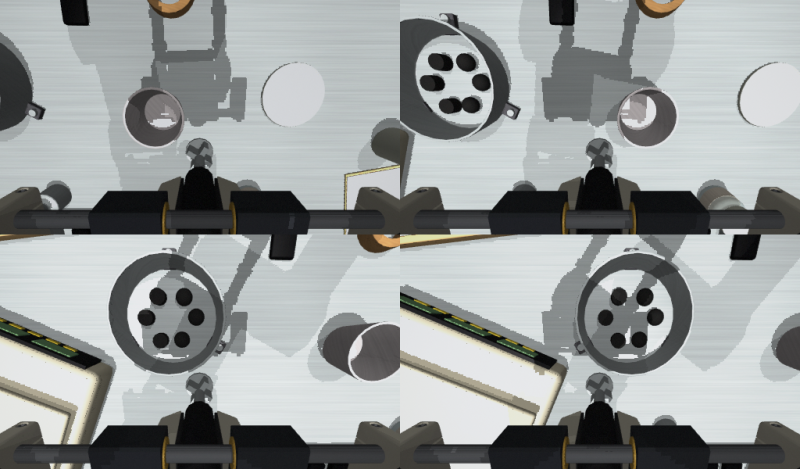

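The four wrist pictures (scale 0.78) show, in full pixels:
- **Cup rim:** about (197,150) in D and (316,150) in E.
- **Steel bowl rim:** about (213,102) in F and (300,102) in G, with its middle still clear of the six pellets.
- **Stirrer:** hangs upright at the image centre.
- **Pad:** free and visible in D and E.

Now the two-view measurement.

Run:
```python
from h import *
C={n:pickle.load(open(f"pics/w{n}.pkl","rb")) for n in"DEFG"};I={n:load("w"+n) for n in"DEFG"}
M={}
for n,g in(("F",(213,105)),("G",(300,105))):
    u,v=g;m=np.zeros(I[n].shape[:2],np.uint8);m[v-52:v+52,u-52:u+52]=(I[n].max(2)<42)[v-52:v+52,u-52:u+52]
    k,l,st,ce=cv2.connectedComponentsWithStats(m);q=np.array([ce[i] for i in range(1,k) if 150<st[i,4]<900]);print(n,len(q),q.round().tolist(),[int(x) for x in st[1:,4] if x>40]);M[n]=q
f=M["F"];g=M["G"]
if len(f)==len(g)==6:
    key=lambda q:q[np.argsort(np.arctan2(*(q-q.mean(0)).T))]
    P=np.array([meet(ray(0,a,C["F"]),ray(0,b,C["G"]))[0] for a,b in zip(key(f),key(g))]);print(P.round(1));print("mean",P.mean(0),"r",np.hypot(*(P-P.mean(0))[:,:2].T).round(1))
print("bowl rim",meet(ray(0,(213.2,102.5),C["F"]),ray(0,(300.2,102.5),C["G"])))
print("cup rim",meet(ray(0,(197,149.8),C["D"]),ray(0,(316.2,149.8),C["E"])))
# refine rim by ellipse on rim contour (outer silhouette: not table) for cup and bowl
for n,g,r,z,R in(("D",(197,150),46,85,46),("E",(316,150),46,85,46),("F",(213,102),90,72,88),("G",(300,102),90,72,88)):
    x=plane(0,g,z,C[n]);a=np.arange(0,6.28,.05)
    q=np.array([proj(0,[x[0]+R*np.cos(t),x[1]+R*np.sin(t),z],C[n]) for t in a],np.float32);print(n,"centre z plane",x.round(1),"expected bbox",q.min(0).round(),q.max(0).round())
    cv2.polylines(I[n],[q.astype(int)],1,(0,0,255),1)
# pad (now clear) in D,E
for n,g in(("D",(375,120)),("E",(480,120))):
    m=np.zeros(I[n].shape[:2],np.uint8);m[60:170,g[0]-60:min(512,g[0]+60)]=(I[n].min(2)>204)[60:170,g[0]-60:min(512,g[0]+60)]
    m=cv2.morphologyEx(m,cv2.MORPH_OPEN,np.ones((5,5)));b,c,s=blob(m,g);e=ell(b);print("pad",n,np.round(e[0],1),np.round(e[1],1),plane(0,e[0],8,C[n]))
for n in"DG":
    t=dict(D=(599.8,106,235),G=(600.2,-329.4,234.8))[n];print("foot expected px",proj(0,[t[0],t[1],t[2]-101],C[n]))
a=np.hstack([I["D"][:250],I["G"][:250]])[:,100:900];cv2.imwrite("pics/chk.png",a)
```

```text
F 6 [[202.0, 79.0], [235.0, 80.0], [251.0, 105.0], [188.0, 107.0], [233.0, 134.0], [206.0, 135.0]] [368, 373, 342, 309, 319, 309]
G 6 [[280.0, 80.0], [313.0, 80.0], [326.0, 105.0], [263.0, 106.0], [306.0, 134.0], [279.0, 135.0]] [306, 378, 347, 293, 319, 286]
[[ 481.5 -296.8   20.6]
 [ 514.6 -318.5   19.6]
 [ 552.  -296.5   19.8]
 [ 550.5 -259.3   19.9]
 [ 512.8 -234.3   19.7]
 [ 481.5 -254.1   19.6]]
mean [ 515.50204288 -276.59494107   19.85255333] r [39.5 41.9 41.6 39.1 42.4 40.7]
bowl rim (array([ 510.33405644, -276.91252537,   68.2696713 ]), np.float64(0.1384525189536727))
cup rim (array([562.82496707,  38.2606932 ,  79.82343833]), np.float64(0.08750331981382155))
D centre z plane [562.2  39.4  85. ] expected bbox [157. 108.] [237. 188.]
E centre z plane [562.3  36.8  85. ] expected bbox [276. 108.] [356. 188.]
F centre z plane [ 509.9 -276.6   72. ] expected bbox [135.  12.] [290. 177.]
G centre z plane [ 509.8 -277.8   72. ] expected bbox [223.  12.] [378. 177.]
pad D [375.4 120.7] [74.1 85.3] [532.78384286 274.69668271   8.        ]
pad E [476.  121.1] [71.4 90.9] [533.41504213 275.39633197   8.        ]
foot expected px [254.75111669 194.11700923]
foot expected px [254.74291745 194.18194549]
```

View pics/chk.png

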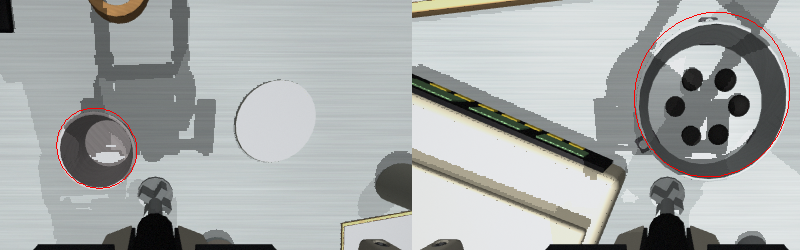

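Pellet height measures 20 mm, as expected. The bbox centres carry a perspective bias for the rims, so I'll refine with ellipse fits of the inner rims compared with projected circles.

Run:
```python
from h import *
from scipy.optimize import fsolve
C={n:pickle.load(open(f"pics/w{n}.pkl","rb")) for n in"DEFG"};I={n:load("w"+n) for n in"DEFG"}
a=np.arange(0,6.28,.05)
def ex(x,R,z,c): return cv2.fitEllipse(np.array([proj(0,[x[0]+R*np.cos(t),x[1]+R*np.sin(t),z],c) for t in a],np.float32))
for n,g,r,z,R in(("D",(197,150),44,85,42),("E",(316,150),44,85,42),("F",(213,102),82,72,84),("G",(300,102),82,72,84)):
    u,v=g
    for t in(85,95,105):
        m=np.zeros(I[n].shape[:2],np.uint8);m[max(0,v-r):v+r,u-r:u+r]=(I[n].max(2)<t)[max(0,v-r):v+r,u-r:u+r]
        m=cv2.morphologyEx(m,cv2.MORPH_OPEN,np.ones((5,5)));b,c,s=blob(m,g);e=ell(b)
        x=fsolve(lambda q:np.subtract(ex(q,R,z,C[n])[0],e[0]),plane(0,g,z,C[n])[:2])
        print(n,t,s,np.round(e[0],1),np.round(e[1],1),"exp axes",np.round(ex(x,R,z,C[n])[1],1),"xy",x.round(1))
```

```text
D 85 [ 161  115   71   72 2375] [195.8 150.5] [69.1 74.6] exp axes [70.2 75.1] xy [564.6  38. ]
D 95 [ 160  115   72   72 2427] [195.9 150.5] [69.4 75. ] exp axes [70.3 75.2] xy [564.5  38.1]
D 105 [ 160  114   73   73 2475] [196.  150.3] [70.  75.2] exp axes [70.3 75.2] xy [564.3  38.2]
E 85 [326 128  27  42 831] [338.9 148.3] [27.2 42.4] exp axes [69.5 76.6] xy [562.1  63.1]
E 95 [ 310  115   43   70 1762] [323.9 148.3] [56.8 68.4] exp axes [70.1 75.9] xy [562.1  45.8]
E 105 [ 282  115   72   72 2406] [317.  150.4] [69.4 74.5] exp axes [70.1 75.4] xy [564.6  38.1]
F 85 [ 139   24  147  154 6885] [212.1 100.8] [144.7 155.7] exp axes [145.8 156.5] xy [ 515.7 -277.5]
F 95 [ 139   24  147  154 7054] [212.2 100.8] [144.9 155.8] exp axes [145.8 156.5] xy [ 515.7 -277.5]
F 105 [ 139   24  147  154 7134] [212.2 100.8] [145.  155.8] exp axes [145.8 156.5] xy [ 515.7 -277.4]
G 85 [ 227   24  147  154 6947] [300.  100.8] [144.4 155.7] exp axes [145.5 156.7] xy [ 515.6 -277.9]
G 95 [ 227   24  147  154 7090] [300.  100.9] [144.7 156.1] exp axes [145.5 156.7] xy [ 515.7 -277.8]
G 105 [ 227   24  147  154 7164] [300.  100.9] [144.9 156.3] exp axes [145.5 156.6] xy [ 515.7 -277.8]
```

Measured: bowl (515.7, -277.6), cup (564.5, 38.1), pad (533, 275). The white machine stands next to the bowl, so I'll check its clearance from the gripper body before lowering.

Run:
```python
from h import *
C={n:pickle.load(open(f"pics/w{n}.pkl","rb")) for n in"DEFG"}
print(meet(ray(0,(145,168),C["F"]),ray(0,(210,167),C["G"])))
print(meet(ray(0,(130,163),C["F"]),ray(0,(192,163),C["G"])), plane("top",(412,168),150))
```

```text
(array([ 604.10178118, -398.21293243,  -10.88665211]), np.float64(1.7119407578233985))
(array([ 601.529421  , -430.77337229,  -33.02434561]), np.float64(0.19048807238811077)) [ 591.62486087 -359.7984804   150.        ]
```

Request:
servo_tool(
  deltas=[
    [[0.0211,0.0131,0],[0,0,0]],
    [[0.0211,0.0131,0],[0,0,0]],
    [[0.0211,0.0131,0],[0,0,0]],
    [[0.0211,0.0131,0],[0,0,0]],
    [[0,0,0],[0,0,0]],
    [[0,0,0],[0,0,0]],
  ],
)

```text
time: 12.1
tool_pos: [516.4, -277.6, 235.2]
tcp_rot: [-3.141, 0.001, -3.141]
contact_force: [-0.2, 0.3, -1.1]
grip_width: 25.9
finger_force: 30.0
```

The corner is close (about 604, -398), so I'll turn the gripper a quarter so its long side runs along x, well clear of the machine. After that: tool x = +Y, tool y = +X, tool z = down.

Request:
servo_tool(
  deltas=[
    [[0,0,0],[0,0,10]],
    [[0,0,0],[0,0,10]],
    [[0,0,0],[0,0,10]],
    [[0,0,0],[0,0,10]],
    [[0,0,0],[0,0,10]],
    [[0,0,0],[0,0,10]],
    [[0,0,0],[0,0,10]],
    [[0,0,0],[0,0,10]],
    [[0,0,0],[0,0,10]],
    [[0,0,0],[0,0,0]],
    [[0,0,0],[0,0,0]],
  ],
)

```text
time: 13.48
tool_pos: [516.0, -277.7, 234.5]
tcp_rot: [-3.142, -0.0, 1.574]
contact_force: [0.5, 0.5, -2.4]
grip_width: 25.5
finger_force: 30.0
```

Run:
```python
from h import *
o=bot.get_obs();print(o["tool_pos"],o["tcp_rot"],o["joint_positions"].round(2))
s=bot.capture("scene");t=bot.capture("top")
cv2.imwrite("pics/s2.png",np.hstack([cv2.resize(s[150:384,40:260],(400,425)),cv2.resize(t[90:260,320:480],(400,425))])[:,:,::-1])
```

```text
[ 515.9952667  -277.68359071  234.47634424] [-3.14151874e+00 -1.29001570e-04  1.57416075e+00] [-0.62  0.45  1.34  0.    1.36 -0.63]
```

View pics/s2.png

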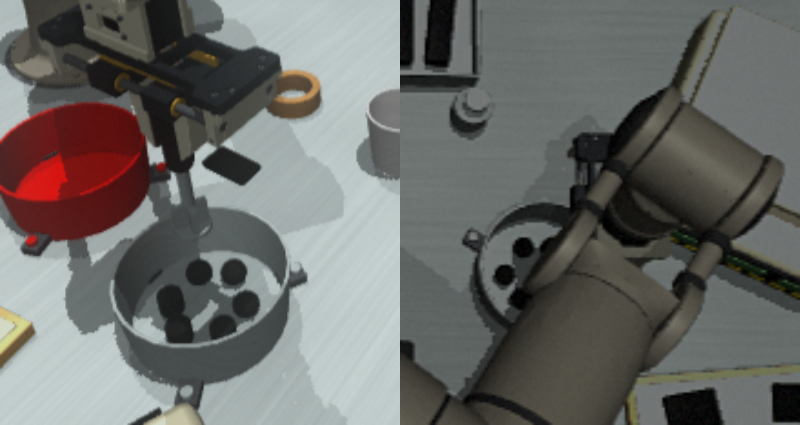

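The stirrer hangs over the bowl's middle (left half of the view). The six pellets form a ring with a clear centre, and the gripper's long side now runs along x, away from the machine. Lower it: target TCP z is about 115, so the foot is about 7 mm off the floor.

Request:
servo_tool(
  deltas=[
    [[0,0,0.024],[0,0,0]],
    [[0,0,0.024],[0,0,0]],
    [[0,0,0.024],[0,0,0]],
    [[0,0,0.024],[0,0,0]],
    [[0,0,0.014],[0,0,0]],
    [[0,0,0.01],[0,0,0]],
    [[0,0,0],[0,0,0]],
    [[0,0,0],[0,0,0]],
  ],
)

```text
time: 14.58
tool_pos: [516.1, -277.8, 115.5]
tcp_rot: [3.14, 0.001, 1.571]
contact_force: [0.6, 0.3, -1.9]
grip_width: 25.1
finger_force: 30.0
```

Request:
servo_tool(
  deltas=[
    [[0,0.007,0],[0,0,0]],
    [[0,0.007,0],[0,0,0]],
    [[0,0.007,0],[0,0,0]],
    [[0,0.006,0],[0,0,0]],
    [[0,0,0],[0,0,0]],
    [[0,0,0],[0,0,0]],
  ],
)

```text
time: 15.32
tool_pos: [542.5, -277.4, 114.6]
tcp_rot: [-3.141, -0.0, 1.571]
contact_force: [-1.0, -1.1, -2.0]
grip_width: 25.3
finger_force: 30.0
```

Request:
servo_tool(
  deltas=[
    [[0.0083,-0.0013,0],[0,0,0]],
    [[0.0075,-0.0038,0],[0,0,0]],
    [[0.006,-0.006,0],[0,0,0]],
    [[0.0038,-0.0075,0],[0,0,0]],
    [[0.0013,-0.0083,0],[0,0,0]],
    [[-0.0013,-0.0083,0],[0,0,0]],
    [[-0.0038,-0.0075,0],[0,0,0]],
    [[-0.006,-0.006,0],[0,0,0]],
    [[-0.0075,-0.0038,0],[0,0,0]],
    [[-0.0083,-0.0013,0],[0,0,0]],
  ],
)

```text
time: 16.58
tool_pos: [488.7, -278.3, 114.7]
tcp_rot: [3.141, -0.0, 1.57]
contact_force: [0.4, -0.4, -1.8]
grip_width: 25.7
finger_force: 30.0
```

Small forces. I'll finish round one, run the second, and end on the far side.

Request:
servo_tool(
  deltas=[
    [[-0.0083,0.0013,0],[0,0,0]],
    [[-0.0075,0.0038,0],[0,0,0]],
    [[-0.006,0.006,0],[0,0,0]],
    [[-0.0038,0.0075,0],[0,0,0]],
    [[-0.0013,0.0083,0],[0,0,0]],
    [[0.0013,0.0083,0],[0,0,0]],
    [[0.0038,0.0075,0],[0,0,0]],
    [[0.006,0.006,0],[0,0,0]],
    [[0.0075,0.0038,0],[0,0,0]],
    [[0.0083,0.0013,0],[0,0,0]],
  ],
)

```text
time: 17.82
tool_pos: [542.8, -276.8, 114.7]
tcp_rot: [-3.142, -0.0, 1.571]
contact_force: [-0.5, 0.3, -2.3]
grip_width: 25.6
finger_force: 30.0
```

Request:
servo_tool(
  deltas=[
    [[0.0083,-0.0013,0],[0,0,0]],
    [[0.0075,-0.0038,0],[0,0,0]],
    [[0.006,-0.006,0],[0,0,0]],
    [[0.0038,-0.0075,0],[0,0,0]],
    [[0.0013,-0.0083,0],[0,0,0]],
    [[-0.0013,-0.0083,0],[0,0,0]],
    [[-0.0038,-0.0075,0],[0,0,0]],
    [[-0.006,-0.006,0],[0,0,0]],
    [[-0.0075,-0.0038,0],[0,0,0]],
    [[-0.0083,-0.0013,0],[0,0,0]],
    [[-0.0083,0.0013,0],[0,0,0]],
    [[-0.0075,0.0038,0],[0,0,0]],
    [[-0.006,0.006,0],[0,0,0]],
    [[-0.0038,0.0075,0],[0,0,0]],
    [[-0.0013,0.0083,0],[0,0,0]],
    [[0.0013,0.0083,0],[0,0,0]],
    [[0.0038,0.0075,0],[0,0,0]],
    [[0.006,0.006,0],[0,0,0]],
    [[0.0075,0.0038,0],[0,0,0]],
    [[0.0083,0.0013,0],[0,0,0]],
  ],
)

```text
time: 20.32
tool_pos: [542.8, -276.7, 114.7]
tcp_rot: [-3.142, -0.0, 1.571]
contact_force: [0.7, 0.2, -2.7]
grip_width: 25.8
finger_force: 30.0
```

Request:
servo_tool(
  deltas=[
    [[0,0,0],[0,0,0]],
    [[0,0,0],[0,0,0]],
    [[0,0,0],[0,0,0]],
    [[0,0,0],[0,0,0]],
  ],
)

```text
time: 20.82
tool_pos: [542.6, -277.8, 114.7]
tcp_rot: [3.142, -0.0, 1.57]
contact_force: [0.1, 0.6, -3.4]
grip_width: 25.5
finger_force: 30.0
```

Run:
```python
from h import *
print(bot.get_obs()["tool_pos"],bot.get_obs()["grip_width"])
s=bot.capture("scene");c=cam("wrist");w=bot.capture("wrist")
for v in ([516+26.6,-277.6,14],):print("foot px scene",proj("scene",v),"wrist",proj(0,v,c))
cv2.imwrite("pics/s3.png",np.hstack([cv2.resize(s[180:384,40:260],(400,371)),cv2.resize(w,(400,371))])[:,:,::-1])
```

```text
[ 542.5931919  -277.76151212  114.70804896] 25.465658488646774
foot px scene [165.04336125 324.01734718] wrist [255.12161652 193.23130935]
```

View pics/s3.png

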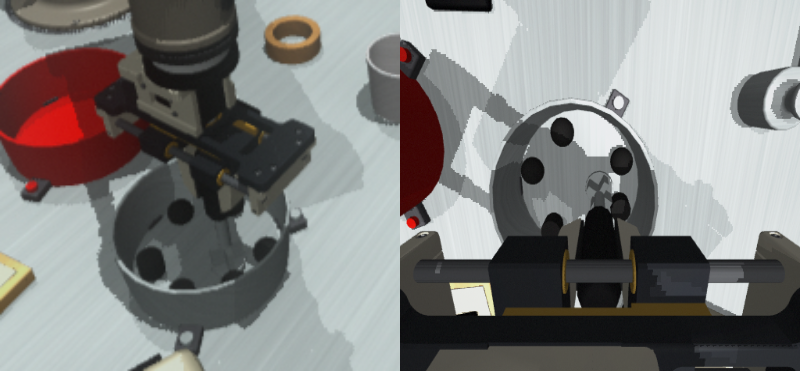

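The foot sits on the bowl's far side at the expected pixel, and the pellets are spread round the foot inside the bowl. I'll lift out slowly, then look at the bowl from above.

Request:
servo_tool(
  deltas=[
    [[0,-0.005,0],[0,0,0]],
    [[0,-0.005,0],[0,0,0]],
    [[0,0,-0.01],[0,0,0]],
    [[0,0,-0.015],[0,0,0]],
    [[0,0,-0.019],[0,0,0]],
    [[0,0,-0.019],[0,0,0]],
    [[0,0,-0.019],[0,0,0]],
    [[0,0,-0.019],[0,0,0]],
    [[0,0,-0.019],[0,0,0]],
    [[-0.02,0,0],[0,0,0]],
    [[-0.02,0,0],[0,0,0]],
    [[-0.02,0,0],[0,0,0]],
    [[0,0,0],[0,0,0]],
    [[0,0,0],[0,0,0]],
  ],
)

```text
time: 22.68
tool_pos: [532.5, -337.5, 234.0]
tcp_rot: [-3.141, -0.001, 1.57]
contact_force: [0.2, -0.4, -3.0]
grip_width: 25.4
finger_force: 30.0
```

Run:
```python
from h import *
print(bot.get_obs()["tool_pos"],bot.get_obs()["time"])
im,c=wsave("wH");I=load("wH")
u,v=proj(0,[515.7,-277.6,15],c);r=66;u=int(u);v=int(v)
m=np.zeros(I.shape[:2],np.uint8);m[max(0,v-r):v+r,u-r:u+r]=(I.max(2)<42)[max(0,v-r):v+r,u-r:u+r]
k,l,st,ce=cv2.connectedComponentsWithStats(m)
P=np.array([[481.5,-296.8],[514.6,-318.5],[552,-296.5],[550.5,-259.3],[512.8,-234.3],[481.5,-254.1]])
for i in range(1,k):
    if st[i,4]>60:
        X=plane(0,ce[i],20,c)[:2];print(ce[i].round(),st[i,4],X.round(),"r",np.hypot(*(X-[515.7,-277.6])).round(),"nearest start",np.hypot(*(P-X).T).min().round())
cv2.imwrite("pics/bH.png",I[:300])
```

```text
[ 532.45112863 -337.46961427  234.00443329] 22.675
[228.  80.] 366 [ 498. -220.] r 61.0 nearest start 21.0
[283. 103.] 310 [ 569. -248.] r 61.0 nearest start 22.0
[200. 111.] 337 [ 458. -258.] r 61.0 nearest start 23.0
[281. 141.] 278 [ 569. -298.] r 57.0 nearest start 17.0
[217. 158.] 296 [ 479. -322.] r 58.0 nearest start 25.0
[255. 166.] 278 [ 532. -332.] r 57.0 nearest start 22.0
```

View pics/bH.png

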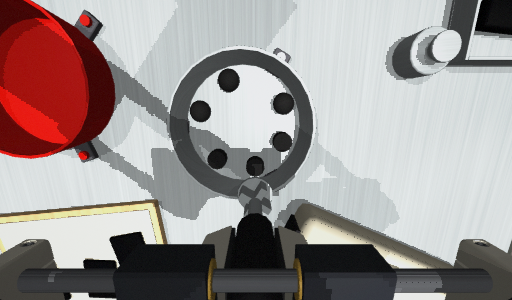

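All six pellets are in the bowl at r≈57–61 mm, and each is at least 17 mm from any start position. Next, to the cup.

Request:
servo_tool(
  deltas=[
    [[0.025,0.0021,0],[0,0,0]],
    [[0.025,0.0021,0],[0,0,0]],
    [[0.025,0.0021,0],[0,0,0]],
    [[0.025,0.0021,0],[0,0,0]],
    [[0.025,0.0021,0],[0,0,0]],
    [[0.025,0.0021,0],[0,0,0]],
    [[0.025,0.0021,0],[0,0,0]],
    [[0.025,0.0021,0],[0,0,0]],
    [[0.025,0.0021,0],[0,0,0]],
    [[0.025,0.0021,0],[0,0,0]],
    [[0.025,0.0021,0],[0,0,0]],
    [[0.025,0.0021,0],[0,0,0]],
    [[0.025,0.0021,0],[0,0,0]],
    [[0.025,0.0021,0],[0,0,0]],
    [[0.0256,0.0021,0],[0,0,0]],
    [[0,0,0],[0,0,0]],
    [[0,0,0],[0,0,0]],
    [[0,0,0],[0,0,0]],
  ],
)

```text
time: 24.98
tool_pos: [564.0, 37.6, 234.8]
tcp_rot: [3.141, 0.0, 1.57]
contact_force: [0.4, 0.6, -1.7]
grip_width: 25.4
finger_force: 30.0
```

Request:
servo_tool(
  deltas=[
    [[0,0,0.02],[0,0,0]],
    [[0,0,0.02],[0,0,0]],
    [[0,0,0.02],[0,0,0]],
    [[0,0,0.015],[0,0,0]],
    [[0,0,0.012],[0,0,0]],
    [[0,0,0],[0,0,0]],
    [[0,0,0],[0,0,0]],
    [[0,0,0],[0,0,0]],
    [[0,0,0],[0,0,0]],
    [[0,0,0],[0,0,0]],
    [[0,0,0],[0,0,0]],
  ],
)

```text
time: 26.35
tool_pos: [564.2, 38.1, 147.8]
tcp_rot: [3.141, -0.0, 1.571]
contact_force: [-0.0, 0.3, -2.3]
grip_width: 25.5
finger_force: 30.0
```

Run:
```python
from h import *
o=bot.get_obs();print(o["tool_pos"],o["contact_force"])
im,c=wsave("wI");I=load("wI");s=bot.capture("scene")
print("foot px",proj(0,[564.5,38,47],c),"rim",proj(0,[564.5,38,85],c))
cv2.imwrite("pics/dip.png",np.hstack([I[80:300,130:380][:,:,::-1],s[120:340,160:410]])[:,:,::-1])
```

```text
[564.24091632  38.12412886 147.80720912] [-0.02339112  0.28845223 -2.25169192]
foot px [255.37387222 193.42120725] rim [255.48975449 206.59178324]
```

View pics/dip.png

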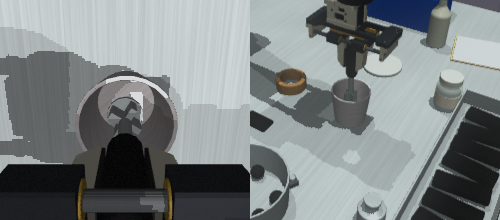

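The foot is centred inside the cup (wrist crop about (122,110)), about 39 mm below the rim with no contact force, and the cup stands upright. Lift and go to the pad.

Request:
servo_tool(
  deltas=[
    [[0,0,-0.015],[0,0,0]],
    [[0,0,-0.02],[0,0,0]],
    [[0,0,-0.02],[0,0,0]],
    [[0,0,-0.02],[0,0,0]],
    [[0,0,-0.012],[0,0,0]],
    [[0,0,0],[0,0,0]],
    [[0.0237,-0.0031,0],[0,0,0]],
    [[0.0237,-0.0031,0],[0,0,0]],
    [[0.0237,-0.0031,0],[0,0,0]],
    [[0.0237,-0.0031,0],[0,0,0]],
    [[0.0237,-0.0031,0],[0,0,0]],
    [[0.0237,-0.0031,0],[0,0,0]],
    [[0.0237,-0.0031,0],[0,0,0]],
    [[0.0237,-0.0031,0],[0,0,0]],
    [[0.0237,-0.0031,0],[0,0,0]],
    [[0.0237,-0.0031,0],[0,0,0]],
    [[0,0,0],[0,0,0]],
    [[0,0,0],[0,0,0]],
  ],
)

```text
time: 28.7
tool_pos: [533.0, 274.5, 234.0]
tcp_rot: [-3.14, 0.001, 1.571]
contact_force: [-1.2, -0.6, -2.5]
grip_width: 25.2
finger_force: 30.0
```

Request:
servo_tool(
  deltas=[
    [[0,0,0.025],[0,0,0]],
    [[0,0,0.025],[0,0,0]],
    [[0,0,0.025],[0,0,0]],
    [[0,0,0.025],[0,0,0]],
    [[0,0,0.015],[0,0,0]],
    [[0,0,0.005],[0,0,0]],
    [[0,0,0.003],[0,0,0]],
    [[0,0,0],[0,0,0]],
    [[0,0,0],[0,0,0]],
    [[0,0,0],[0,0,0]],
  ],
)

```text
time: 29.95
tool_pos: [533.4, 275.2, 112.2]
tcp_rot: [3.141, -0.0, 1.571]
contact_force: [-0.7, -0.1, -2.5]
grip_width: 25.3
finger_force: 30.0
```

Creep down in 1 mm steps until the pad takes the weight.

Request:
servo_tool(
  deltas=[
    [[0,0,0.001],[0,0,0]],
    [[0,0,0.001],[0,0,0]],
    [[0,0,0.0005],[0,0,0]],
    [[0,0,0],[0,0,0]],
    [[0,0,0],[0,0,0]],
    [[0,0,0],[0,0,0]],
  ],
)

```text
time: 30.7
tool_pos: [533.3, 275.2, 109.6]
tcp_rot: [3.141, -0.0, 1.571]
contact_force: [-1.2, -0.3, 3.8]
grip_width: 25.4
finger_force: 30.0
```

The force changed from -2.5 to +3.8 N, so the foot is standing on the pad. Release and rise.

Request:
servo_tool(
  deltas=[
    [[0,0,0],[0,0,0]],
    [[0,0,0],[0,0,0]],
    [[0,0,0],[0,0,0]],
    [[0,0,0],[0,0,0]],
    [[0,0,0],[0,0,0]],
    [[0,0,0],[0,0,0]],
    [[0,0,0],[0,0,0]],
    [[0,0,0],[0,0,0]],
  ],
  fingers=1,
)

```text
time: 31.7
tool_pos: [533.2, 275.1, 109.2]
tcp_rot: [3.142, -0.0, 1.571]
contact_force: [0.3, 0.7, 0.1]
grip_width: 91.7
finger_force: 0.0
```

Request:
servo_tool(
  deltas=[
    [[0,0,-0.01],[0,0,0]],
    [[0,0,-0.02],[0,0,0]],
    [[0,0,-0.02],[0,0,0]],
    [[0,0,-0.02],[0,0,0]],
    [[0,0,-0.02],[0,0,0]],
    [[0,0,-0.02],[0,0,0]],
    [[0,0,-0.02],[0,0,0]],
    [[0,0,0],[0,0,0]],
    [[-0.025,-0.02,0],[0,0,0]],
    [[-0.025,-0.02,0],[0,0,0]],
    [[-0.025,-0.02,0],[0,0,0]],
    [[-0.025,-0.02,0],[0,0,0]],
    [[0,0,0],[0,0,0]],
    [[0,0,0],[0,0,0]],
    [[0,0,0],[0,0,0]],
  ],
)

```text
time: 33.58
tool_pos: [453.6, 175.7, 238.9]
tcp_rot: [-3.141, -0.0, 1.571]
contact_force: [-0.9, 0.2, -0.5]
grip_width: 91.9
finger_force: 0.0
```

Run:
```python
from h import *
s=save("scene","s9");t=save("top","t9");S=load("s9")
m,c,st=blob(S.max(2)<60,proj("scene",[533,275,130]));print("handle",c,st,"expected",proj("scene",[533.3,275.2,131]));print(bot.get_obs()["tool_pos"],bot.get_obs()["time"])
```

```text
handle [295.15410959 143.71575342] [290 128  12  34 292] expected [294.84096597 144.71155446]
[453.50197068 175.59768653 238.90238522] 33.675
```

View pics/s9.png

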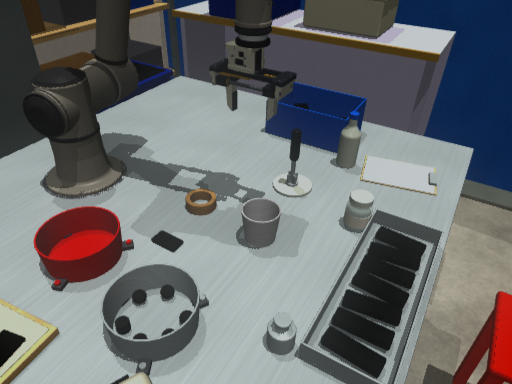

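The stirrer stands upright, centred on its pad at (292,184), and the cup is upright in place at (261,222). The pellets are in the bowl, nothing else has moved, and the arm is clear. Handing in.

```bash
python3 -c "
from plant import bot
print(bot.close_job())"
```

```text
the job is handed in; nothing more can be done
None
```

I handed the job in at about 34 s on the robot clock: two anticlockwise rounds stirred, foot dipped in the cup, stirrer back upright on its pad, and all six pellets still in the bowl; the hand-in returned no verdict.

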